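# Angle the press bar past the tying post into its bay

### The job

Put the long wooden press bar away by pushing it along the table top with the fingers, never lifting it: angle it so that one end goes in past the upright post, then push the other end round until the whole bar lies inside the low three-sided wooden bay, flat against its back board. Leave the mug, the jar and the wooden spoon where they are, and finish clear of everything.

Things in the scene. Friction and masses are not known exactly. Their poses are not given: they have to be found in the camera images.
- bar: Loose squared bar of pale wood, 280 mm long, 34 mm wide, 24 mm high, 0.12 to 0.24 kg, lying flat on the table in front of the bay. Origin at the centre of its underside; its y axis runs along its length, x across its width, z up. It slides on the table under a light push.
- bar_end_a (a point): Centre of the bar's end face at its own +y end, 12 mm above its underside.
- bar_end_b (a point): Centre of the bar's end face at its own -y end, 12 mm above its underside.
- bay: Fixed three-sided frame of brown wood, open towards the robot, floorless. Origin on the table at the middle of its open front; x points into the bay, y along the opening, z up. Inside 340 mm wide (y -170 to +170) and 100 mm deep (back board at x = +100); boards 14 mm thick, 30 mm high, side boards start at x = 0. The bar at home has its centre line at x = +83 mm.
- post: Fixed upright round post of dark wood, 28 mm thick, 70 mm high, centre 20 mm in front of the bay's opening (bay x = -20 mm) and 88 to 102 mm to its +y or -y side; a flat empty socket opposite is no obstacle. Origin at its foot. The home bar reaches behind the post: its end on that side goes in first, between the post and the far side board, then along behind the post.
- mug: White ceramic mug, 76 mm in diameter, 75 mm high, with a handle, to one side of the work. Origin at the centre of its underside. Not to be moved.
- jar: Amber glass jar with a metal lid, 68 mm in diameter, 85 mm high, on the other side of the work. Origin at the centre of its underside. Not to be moved.
- spoon: Wooden spoon, about 200 mm long, lying on the table beyond the bay, roughly along y; origin under it, near the middle of its length. Not to be moved.

How it is judged:
By the outcome, as a careful person would: the job done as asked, in the order asked, and still so for the second after the job is handed in, with the robot touching nothing.
It also fails if it takes over 72 s, if anything falls off the work surface, if the arm or the gripper's body presses on something with over 40 N, if the wrist force passes 120 N, or if a joint passes its speed limit or range.

### The arm

A 6-joint arm with a two-finger parallel gripper is mounted at the origin on the work surface. World frame = base frame: x ahead of the robot, y to its left, z up, the work surface at z = 0. Lengths are in m, angles in rad, forces in N, time in s.
With the tool pointing down it reaches from about 0.35 to 0.775 m from the base axis. Payload 7.3 kg.
Tool frame: the origin (TCP) lies on the centre line of the jaws, within the pads' length; the fingertips stand 11 mm ahead of it and the grasp point (between the pads) lies 8 mm behind it; z points along the fingers, y is the direction in which the jaws open and shut (so a half turn about z gives the same grasp; the last joint's range is limited). The gripper opens to 92 mm and grips with 3 to 60 N. Pads are 19 mm wide; open, the fingers measure 130 mm over their backs; the gripper's body (75 mm by 190 mm) begins 47 mm behind the grasp point.
Start: joints at [-1.283, 0.342, 1.524, -0, 1.275, -0.146], TCP at [0.221, -0.476, 0.238] pointing down, gripper open.
Joint ranges: [-2.53, 2.53], [-0.77, 2.02], [0.04, 2.7], [-1, 4.14], [0.28, 2.66], [-3.11, 3.11]. Speed limits (rad/s): [2.57, 2.57, 3.14, 3.14, 3.14, 3.14].

### API

Orientations are given as [roll, pitch, yaw] about the fixed x, y, z axes, in that order (R = Rz(yaw) Ry(pitch) Rx(roll)).
In Python, from cell import robot gives the robot as it stands.
- The arm moves only by the tool jog_arm, never from a script. Its argument "deltas" is one flat list of numbers, 6 for each row, row after row: the shift along the world's x, y, z in units of 0.1 m (1.0 is 0.1 m), then the turn, a rotation vector about the world's x, y, z in units of 90 degrees (1.0 is 90 degrees). A call has 1 to 5 rows; each row is the pose to reach, as a shift and turn from the pose commanded when the call began; what a row does not reach only later rows make up. A row lasts 1/12 s, in which the tool goes at most 41.7 mm and 7.16 degrees, less where a joint would pass 70% of its speed; a pose out of reach is approached as far as the arm can. A call with a number of a shift or a turn outside -1 to 1 is refused whole. A call with a gripper value outside its range is refused whole. "claw" is the opening, from 0 (shut) to 1 (fully open), set as the call begins (left out, the last holds). The fingers move at their own pace and stop on an object; "newtons" is the grip in N (left out, the last holds). Time passes only in rows, so rows that repeat a pose let the fingers close. It gives the time, the measured TCP pose, the force and the opening at its end, in the units of the state.
- robot.observe(): the state, without advancing time (a new reading comes with each control period).
- robot.read_camera(name): name is "scene" or "top"; returns the picture (420x560x3 uint8, red, green, blue); there is no depth.
- robot.camera_params(name): a dict with "fx", "fy", "cx", "cy" (pixels), "k1" (the pictures are not rectified: a ray, as slopes to the right and down, at radius r is drawn at 1 + k1 r^2 times it, then the intrinsics apply), "R" (3x3) and "t" (3): a world point X has camera coordinates R X + t. Camera axes: x right, y down, z forward; pixel columns grow to the right and rows downward; lengths in m; the calibration is good to about 2 mm. A picture is of the moment at which its call begins. camera_params takes no time and is no camera call.
- robot.hand_in(): hands the job in, once; it reports no verdict.
The state is a dict: "time": time; "qpos": joint angles; "qvel": joint speeds; "joint_efforts": joint torques, N m; "tool_pos": TCP position; "tool_rot": TCP orientation; "contact_force": force on the tool from outside, world axes, zero at the start; "torque": the same for the moment, N m; "opening": finger opening in m.
Only numpy, scipy, OpenCV 4.12 (cv2) and the standard library are available. Lean on these libraries where they do the work, as an engineer would, in place of code of your own. Each camera call takes 0.05 s, during which the arm holds its last target. There are 200 camera calls.

## Working session

There is one attempt and no reset: what is moved stays moved. The work goes in short steps, Python scripts to look and compute and a tool call to move; the robot and the scene stay as the last step left them, time stands still between calls to the robot, and variables do not carry over. Pictures are saved under pics/ and viewed, about 8 in all and at most 12, crops included, and the job is handed in when it is done.

Besides the shell and the picture viewer there is one more tool, called in YAML: its name, and indented under it one key for each argument. jog_arm: Moves the arm, as the interface text tells. Its arguments: {"type":"object","properties":{"deltas":{"type":"array","items":{"type":"number"}},"claw":{"type":"number"},"newtons":{"type":"number"}},"required":["deltas"]}

```bash
mkdir -p pics; python3 - <<'E'
from cell import robot
import cv2
for n in("top","scene"):
    im=robot.read_camera(n); cv2.imwrite(f"pics/{n}0.png",im[:,:,::-1]); print({k:v for k,v in robot.camera_params(n).items()})
print(robot.observe())
E
```

```text
{'fx': 418.45864855335935, 'fy': 418.45864855335935, 'cx': 280.82877079238557, 'cy': 204.31417631517547, 'k1': -0.12121280758882874, 'R': array([[-0.02866071, -0.99957678,  0.00498283],
       [-0.9986529 ,  0.0284178 , -0.04341436],
       [ 0.04325439, -0.0062204 , -0.99904473]]), 't': array([0.00934255, 0.58982733, 1.33869834])}
{'fx': 407.09406379871376, 'fy': 407.09406379871376, 'cx': 289.23332328718783, 'cy': 207.03979810891894, 'k1': 8.542176191847533e-05, 'R': array([[ 0.76514847,  0.6437074 ,  0.01373325],
       [ 0.34590952, -0.39299129, -0.85200027],
       [-0.54304183,  0.65665716, -0.5233612 ]]), 't': array([-0.45213828, -0.16670034,  1.40522672])}
{'time': 0.1, 'qpos': array([-1.28298230e+00,  3.42682730e-01,  1.52490617e+00, -3.35321569e-05,
        1.27538580e+00, -1.46015627e-01]), 'qvel': array([ 3.50698559e-04,  8.46968011e-05, -3.95662290e-03, -1.14963861e-03,
        2.47966133e-04, -4.75600958e-04]), 'joint_efforts': array([ 1.97742040e-03, -4.32001948e+01, -2.44694352e+01,  7.18823285e-02,
        5.26106742e-02, -2.09365214e-05]), 'tool_pos': array([ 0.22058981, -0.47603597,  0.23710438]), 'tool_rot': array([-3.14022065e+00, -1.69359251e-04,  4.33839322e-01]), 'contact_force': array([-1.52583416,  0.29236809,  0.41216492]), 'torque': array([-0.02665847, -0.00098946, -0.0472674 ]), 'opening': 0.0914583531496686}
```

View pics/top0.png

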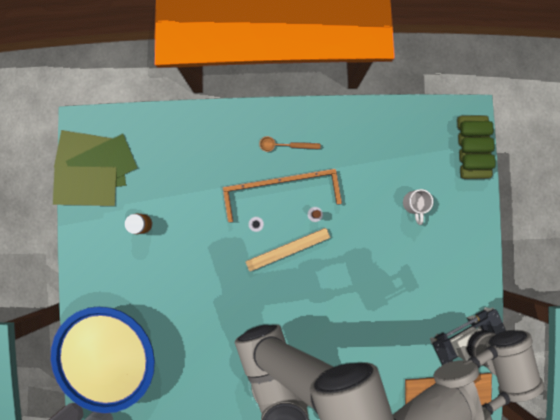

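View pics/scene0.png

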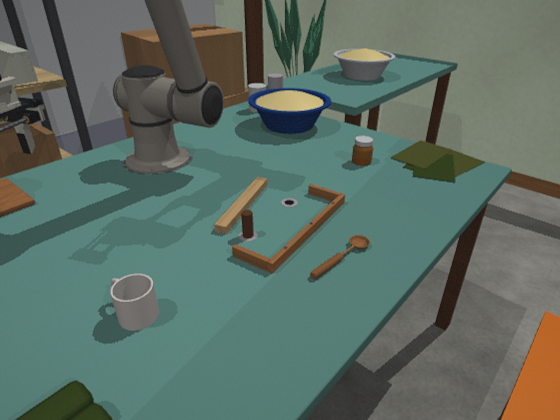

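The top view shows the bay at (222–342, 170–222), open downwards (towards the robot). The post is at (316,214), on world −y, and the socket at (256,224). The bar runs from (248,267) to (330,233), with the jar at (137,224), the mug at (420,203) and the spoon at (290,145). The scene view confirms the post stands near the mug side. Next I'll measure.

```bash
cat > h.py <<'E'
import cv2, numpy as np
from cell import robot
def cast(uv,z,n="top"):
    p=robot.camera_params(n); uv=np.atleast_2d(uv).astype(float)
    d=np.array([[ (u-p["cx"])/p["fx"],(v-p["cy"])/p["fy"]] for u,v in uv]); s=d.copy()
    for _ in range(20): s=d/(1+p["k1"]*(s**2).sum(1,keepdims=True))
    R,t=p["R"],p["t"]; c=-R.T@t; r=np.c_[s,np.ones(len(s))]@R
    return c+r*((z-c[2])/r[:,2])[:,None]
def proj(X,n="top"):
    p=robot.camera_params(n); c=np.atleast_2d(X)@p["R"].T+p["t"]; s=c[:,:2]/c[:,2:]
    s=s*(1+p["k1"]*(s**2).sum(1,keepdims=True)); return s*[p["fx"],p["fy"]]+[p["cx"],p["cy"]]
def barmask(im):
    h=cv2.cvtColor(im,cv2.COLOR_RGB2HSV)
    return cv2.inRange(h,(10,60,140),(28,170,255))
def biggest(m,roi):
    q=np.zeros_like(m); x0,y0,x1,y1=roi; q[y0:y1,x0:x1]=m[y0:y1,x0:x1]
    c,_=cv2.findContours(q,cv2.RETR_EXTERNAL,cv2.CHAIN_APPROX_NONE)
    return sorted(c,key=cv2.contourArea)[::-1]
def bar(im=None,roi=(200,130,380,300)):
    im=robot.read_camera("top") if im is None else im
    c=biggest(barmask(im),roi)[0].reshape(-1,2)
    w=cast(c,0.024)[:,:2].astype(np.float32); r=cv2.minAreaRect(w*1000)
    b=cv2.boxPoints(r); e=[b[1]-b[0],b[2]-b[1]]; l=max(e,key=np.linalg.norm)
    l=l*np.sign(l[1]); l/=np.linalg.norm(l); c=np.array(r[0]); L=140
    return c,l,r[1]
E
python3 - <<'E'
from h import *
im=robot.read_camera("top")
h=cv2.cvtColor(im,cv2.COLOR_RGB2HSV)
for p in [(290,250),(285,180),(228,205),(316,214),(270,240),(137,224),(420,203)]: print(p,h[p[1],p[0]])
c,l,s=bar(im); print("bar",c,l,s,c+140*l,c-140*l)
m=cv2.inRange(h,(5,80,60),(18,255,200))
for q in biggest(m,(200,160,360,230))[:3]:
    w=cast(q.reshape(-1,2),0.03)[:,:2].astype(np.float32)*1000; print("bay",len(q),cv2.boxPoints(cv2.minAreaRect(w)))
print("corners guess",cast([(222,187),(338,170),(343,204),(232,221)],.03)*1000)
print("post",cast((316,214),.07)*1000, "jar",cast((135,224),.085)*1000,"mug",cast((420,200),.075)*1000,"spoon",cast([(268,145),(322,146)],0.01)*1000,"socket",cast((256,224),0)*1000)
v=cv2.resize(im[125:285,200:360],None,fx=3.7,fy=3.7,interpolation=cv2.INTER_CUBIC); cv2.imwrite("pics/crop1.png",v[:,:,::-1])
E
```

```text
(290, 250) [ 18 112 219]
(285, 180) [ 13 155 176]
(228, 205) [ 13 156 189]
(316, 214) [ 11 149 116]
(270, 240) [ 87  88 174]
(137, 224) [108   5 236]
(420, 203) [  6  12 213]
bar [445.42480469 -25.05030823] [-0.36002845  0.9329413 ] (35.17049026489258, 279.8539123535156) [395.02082062 105.56147766] [ 495.82878876 -155.66209412]
bay 346 [[ 538.5287   162.78575]
 [ 588.46924 -200.6519 ]
 [ 699.4546  -185.4012 ]
 [ 649.51404  178.03645]]
bay 21 [[ 545.0734  -131.16534]
 [ 564.2056  -131.71828]
 [ 564.9449  -106.13835]
 [ 545.8127  -105.58542]]
bay 1 [[ 506.66058 -136.29929]
 [ 506.66058 -136.29929]
 [ 506.66058 -136.29929]
 [ 506.66058 -136.29929]]
corners guess [[ 649.90530359  179.21574346   30.        ]
 [ 694.16330711 -194.12388303   30.        ]
 [ 584.45577107 -206.26803117   30.        ]
 [ 540.32856423  149.68729107   30.        ]]
post [[ 554.29874401 -115.05873066   70.        ]] jar [[538.63538665 445.57528822  85.        ]] mug [[ 588.28001863 -443.02832012   75.        ]] spoon [[ 784.88842562   28.7861922    10.        ]
 [ 776.896742   -147.53984465   10.        ]] socket [[528.59636034  75.0396797    0.        ]]
```

View pics/crop1.png

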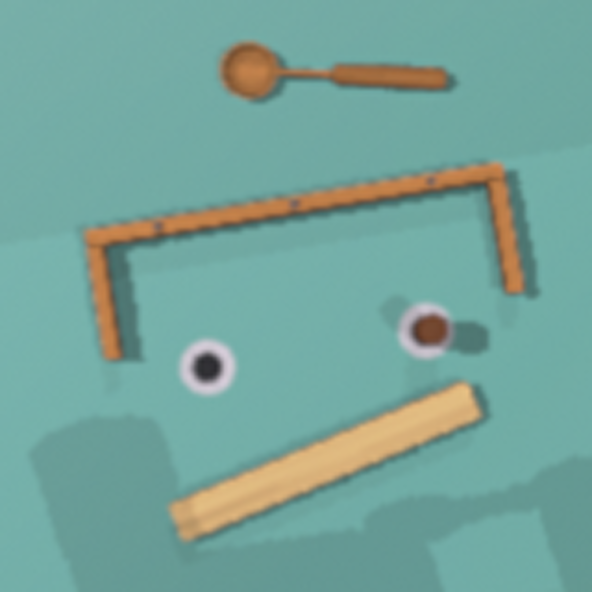

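jog_arm:
  deltas: [0.95, 0.97, 0, 0, 0, 0.32, 0.95, 0.97, 0, 0, 0, 0.32, 0.95, 0.97, 0, 0, 0, 0.32, 0.95, 0.97, 0, 0, 0, 0.32, 0.95, 0.97, 0, 0, 0, 0.32]
  claw: 0

```text
time: 0.57
tool_pos: [0.3175, -0.377, 0.2377]
tool_rot: [-3.141, -0.001, 0.946]
contact_force: [0.1, 0.6, -0.0]
opening: 0.063
```

jog_arm:
  deltas: [0.95, 0.97, 0, 0, 0, 0.32, 0.95, 0.97, 0, 0, 0, 0.32, 0.95, 0.97, 0, 0, 0, 0.32, 0.95, 0.97, 0, 0, 0, 0.32, 0.95, 0.97, 0, 0, 0, 0.32]

```text
time: 0.98
tool_pos: [0.4119, -0.281, 0.2375]
tool_rot: [3.142, -0.0, 1.445]
contact_force: [-0.2, -0.0, -0.5]
opening: 0.0298
```

jog_arm:
  deltas: [0.95, 0.97, 0, 0, 0, 0.32, 0.95, 0.97, 0, 0, 0, 0.32, 0.95, 0.97, 0, 0, 0, 0.32, 0.95, 0.97, 0, 0, 0, 0.32, 0.95, 0.97, 0, 0, 0, 0.32]

```text
time: 1.4
tool_pos: [0.5067, -0.1849, 0.2373]
tool_rot: [-3.141, -0.0, 1.944]
contact_force: [-0.0, -0.1, -0.3]
opening: 0.001
```

jog_arm:
  deltas: [0, 0, -0.4, 0, 0, 0, 0, 0, -0.8, 0, 0, 0, 0, 0, -1.0, 0, 0, 0, 0, 0, -1.0, 0, 0, 0]

```text
time: 1.73
tool_pos: [0.5018, -0.1863, 0.1331]
tool_rot: [-3.135, -0.007, 1.933]
contact_force: [-0.1, 0.7, -0.5]
opening: 0.0007
```

jog_arm:
  deltas: [0, 0, -0.3, 0, 0, 0, 0, 0, -0.6, 0, 0, 0, 0, 0, -0.9, 0, 0, 0, 0, 0, -1.0, 0, 0, 0, 0, 0, -1.0, 0, 0, 0]

```text
time: 2.15
tool_pos: [0.5044, -0.1864, 0.0367]
tool_rot: [-3.139, -0.002, 1.937]
contact_force: [-0.3, -0.0, -0.0]
opening: 0.0007
```

jog_arm:
  deltas: [0, 0, -0.08, 0, 0, 0, 0, 0, -0.15, 0, 0, 0, 0, 0, -0.15, 0, 0, 0]

```text
time: 2.4
tool_pos: [0.5059, -0.1858, 0.023]
tool_rot: [3.141, 0.001, 1.941]
contact_force: [0.0, 0.6, -0.6]
opening: 0.0005
```

```bash
python3 - <<'E'
from h import *
im=robot.read_camera("scene"); v=cv2.resize(im[120:320,140:400],None,fx=3,fy=3); cv2.imwrite("pics/s2.png",v[:,:,::-1])
E
```

```text
(no output)
```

View pics/s2.png

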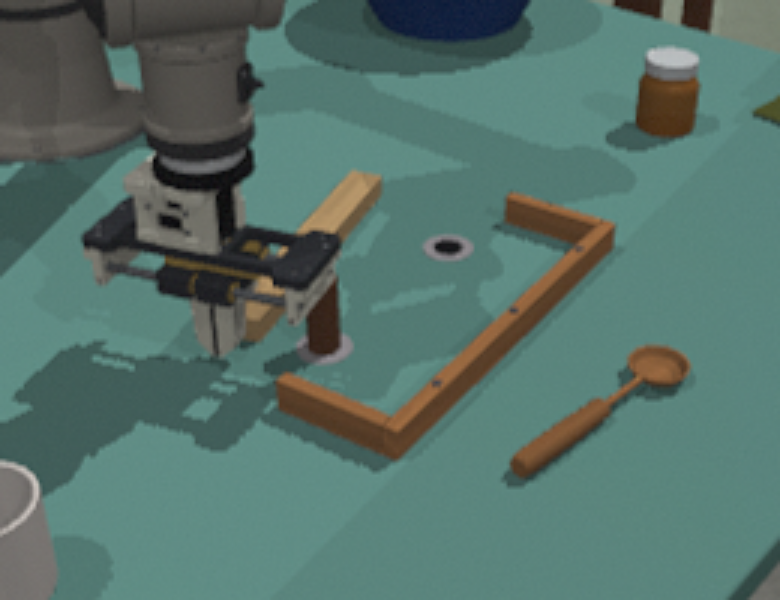

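jog_arm:
  deltas: [-0.025, 0.065, 0.02, 0, 0, 0, -0.05, 0.13, 0.02, 0, 0, 0, -0.075, 0.195, 0.02, 0, 0, 0, -0.1, 0.26, 0.02, 0, 0, 0, -0.125, 0.325, 0.02, 0, 0, 0]

```text
time: 2.87
tool_pos: [0.4933, -0.1522, 0.0252]
tool_rot: [3.141, 0.001, 1.942]
contact_force: [0.9, -1.1, 0.4]
opening: 0.0004
```

jog_arm:
  deltas: [-0.025, 0.065, 0, 0, 0, 0, -0.05, 0.13, 0, 0, 0, 0, -0.075, 0.195, 0, 0, 0, 0, -0.1, 0.26, 0, 0, 0, 0, -0.125, 0.325, 0, 0, 0, 0]

```text
time: 3.28
tool_pos: [0.4805, -0.1197, 0.0248]
tool_rot: [3.141, 0.0, 1.942]
contact_force: [0.8, -1.3, 1.2]
opening: 0.0006
```

```bash
cat >> h.py <<'E'
O=np.array([562.5,-19.]);YB=np.radians(7.83);BX=np.array([np.cos(YB),np.sin(YB)]);BY=np.array([-BX[1],BX[0]])
tob=lambda w:np.array([(w-O)@BX,(w-O)@BY]); tow=lambda b:O+b[0]*BX+b[1]*BY
def rep():
    im=robot.read_camera("top"); c,l,s=bar(im); th=np.degrees(np.arctan2(l[1],l[0]))
    print("size",np.round(s),"c",c.round(),"dir",th.round(1),"theta_bay",(th-97.83).round(1),"bay: c",tob(c).round(),"A",tob(c+140*l).round(),"B",tob(c-140*l).round(),"worldA",(c+140*l).round(),"B",(c-140*l).round())
    o=robot.observe(); t=o["tool_pos"]*1000; print("tcp",t.round(1),"bay",tob(t[:2]).round(),"yaw",np.degrees(o["tool_rot"][2]).round(1),"q",o["qpos"].round(2),"t",o["time"])
    return im
E
python3 -c "
from h import *
rep()"
```

```text
size [ 35. 233.] c [419.  41.] dir 111.4 theta_bay 13.6 bay: c [-134.   79.] A [-167.  215.] B [-101.  -57.] worldA [368. 172.] B [470. -89.]
tcp [ 479.6 -118.5   24.6] bay [-96. -87.] yaw 111.3 q [-0.4   0.57  1.85  0.    0.72 -0.77] t 3.3333
```

jog_arm:
  deltas: [-0.025, 0.065, 0, 0, 0, 0, -0.05, 0.13, 0, 0, 0, 0, -0.075, 0.195, 0, 0, 0, 0, -0.1, 0.26, 0, 0, 0, 0, -0.125, 0.325, 0, 0, 0, 0]

```text
time: 3.75
tool_pos: [0.4678, -0.0872, 0.0247]
tool_rot: [-3.141, -0.0, 1.942]
contact_force: [0.7, -0.8, -0.1]
opening: 0.0004
```

jog_arm:
  deltas: [0.1, -0.26, 0, 0, 0, 0, 0.1, -0.26, 0, 0, 0, 0]

```text
time: 3.92
tool_pos: [0.4799, -0.1157, 0.0251]
tool_rot: [3.14, 0.003, 1.942]
contact_force: [0.3, -1.2, 0.8]
opening: 0.0006
```

```bash
python3 -c "
from h import *
rep()"
```

```text
size [ 35. 263.] c [411.  62.] dir 111.2 theta_bay 13.4 bay: c [-139.  101.] A [-171.  237.] B [-107.  -35.] worldA [360. 193.] B [462. -68.]
tcp [ 479.  -114.6   24.9] bay [-96. -83.] yaw 111.2 q [-0.39  0.57  1.86  0.    0.71 -0.76] t 3.9667
```

jog_arm:
  deltas: [-0.33, -0.13, 0, 0, 0, 0, -0.65, -0.25, 0, 0, 0, 0, -0.65, -0.25, 0, 0, 0, 0]

```text
time: 4.22
tool_pos: [0.407, -0.1376, 0.0239]
tool_rot: [-3.136, -0.006, 1.94]
contact_force: [0.4, 0.4, -0.3]
opening: 0.0008
```

jog_arm:
  deltas: [-0.05, 0.35, 0, 0, 0, 0, -0.06, 0.69, 0, 0, 0, 0, -0.06, 0.69, 0, 0, 0, 0]

```text
time: 4.47
tool_pos: [0.4046, -0.0652, 0.0245]
tool_rot: [-3.139, -0.004, 1.944]
contact_force: [-1.4, 0.4, 0.9]
opening: 0.0004
```

jog_arm:
  deltas: [0.05, 0.02, 0, 0, 0, 0, 0.1, 0.04, 0, 0, 0, 0, 0.14, 0.054, 0, 0, 0, 0]

```text
time: 4.72
tool_pos: [0.4225, -0.0649, 0.0249]
tool_rot: [3.14, 0.001, 1.941]
contact_force: [-0.1, 0.1, 0.5]
opening: 0.0002
```

jog_arm:
  deltas: [0.045, 0.021, 0, 0, 0, 0.02, 0.09, 0.043, 0, 0, 0, 0.04, 0.134, 0.064, 0, 0, 0, 0.06, 0.18, 0.086, 0, 0, 0, 0.08, 0.224, 0.107, 0, 0, 0, 0.098]

```text
time: 5.13
tool_pos: [0.4441, -0.0538, 0.0247]
tool_rot: [3.142, 0.0, 2.099]
contact_force: [-0.4, -1.1, 0.2]
opening: 0.0005
```

```bash
python3 -c "
from h import *
rep()"
```

```text
size [ 36. 201.] c [402.  97.] dir 117.2 theta_bay 19.4 bay: c [-143.  137.] A [-190.  269.] B [-97.   4.] worldA [338. 221.] B [466. -28.]
tcp [444.9 -53.6  24.8] bay [-121.  -18.] yaw 120.3 q [-0.29  0.52  1.98  0.    0.64 -0.82] t 5.1833
```

jog_arm:
  deltas: [0.04, 0.028, 0, 0, 0, 0.02, 0.08, 0.056, 0, 0, 0, 0.04, 0.12, 0.084, 0, 0, 0, 0.06, 0.16, 0.112, 0, 0, 0, 0.08, 0.2, 0.14, 0, 0, 0, 0.098]

```text
time: 5.6
tool_pos: [0.464, -0.0394, 0.0247]
tool_rot: [3.141, 0.0, 2.253]
contact_force: [-0.7, -1.4, 0.4]
opening: 0.0003
```

jog_arm:
  deltas: [0.036, 0.034, 0, 0, 0, 0.02, 0.072, 0.068, 0, 0, 0, 0.04, 0.108, 0.102, 0, 0, 0, 0.06, 0.144, 0.136, 0, 0, 0, 0.08, 0.18, 0.17, 0, 0, 0, 0.098]

```text
time: 6.02
tool_pos: [0.4819, -0.0224, 0.0247]
tool_rot: [3.142, -0.0, 2.407]
contact_force: [-0.5, -0.5, 1.0]
opening: 0.0006
```

```bash
python3 -c "
from h import *
im=rep()
cv2.imwrite('pics/c3.png',cv2.resize(im[125:325,180:380],None,fx=2.5,fy=2.5)[:,:,::-1])"
```

```text
size [113. 369.] c [620. -11.] dir 97.7 theta_bay -0.1 bay: c [58.  0.] A [ 58. 140.] B [  58. -140.] worldA [601. 128.] B [ 639. -149.]
tcp [482.6 -22.   24.8] bay [-80.   8.] yaw 138.0 q [-0.2   0.56  1.88  0.    0.7  -1.04] t 6.0667
```

View pics/c3.png

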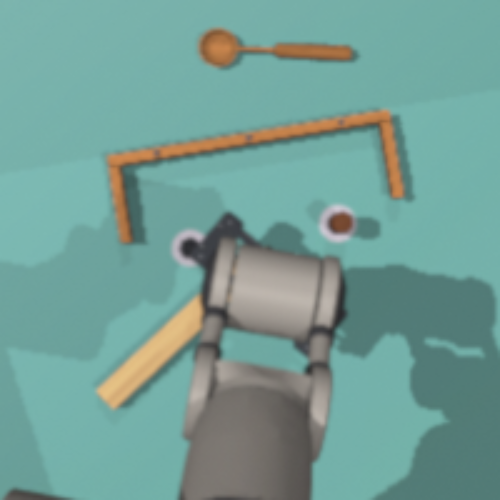

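jog_arm:
  deltas: [-0.27, -0.3, 0, 0, 0, 0, -0.27, -0.3, 0.3, 0, 0, 0, -0.27, -0.6, 0.7, 0, 0, 0, -0.27, -1.0, 1.0, 0, 0, 0, -0.27, -1.0, 1.0, 0, 0, 0]

```text
time: 6.48
tool_pos: [0.4564, -0.1259, 0.1284]
tool_rot: [3.14, 0.007, 2.404]
contact_force: [1.8, -0.1, -0.6]
opening: 0.0007
```

```bash
sed -i 's/(10,60,140),(28,170,255)/(15,60,130),(26,148,255)/; s/380,300)/400,340)/' h.py; python3 -c "
from h import *
im=rep()
cv2.imwrite('pics/c4.png',cv2.resize(im[125:325,180:380],None,fx=2.5,fy=2.5)[:,:,::-1])"
```

```text
size [ 34. 279.] c [430.  85.] dir 131.9 theta_bay 34.1 bay: c [-117.  121.] A [-196.  237.] B [-39.   5.] worldA [336. 189.] B [524. -19.]
tcp [ 456.9 -127.1  128.9] bay [-119.  -93.] yaw 137.6 q [-0.43  0.37  1.82 -0.    0.94 -1.26] t 6.5333
```

jog_arm:
  deltas: [-0.35, 0.85, 0, 0, 0, -0.065, -0.35, 0.85, 0, 0, 0, -0.065, -0.35, 0.85, 0, 0, 0, -0.065]

```text
time: 6.78
tool_pos: [0.4156, -0.0336, 0.1238]
tool_rot: [-3.14, -0.005, 2.302]
contact_force: [-0.9, 0.8, -0.8]
opening: 0.0004
```

jog_arm:
  deltas: [-0.35, 0.85, 0, 0, 0, 0, -0.35, 0.85, 0, 0, 0, 0, -0.35, 0.85, 0, 0, 0, 0]

```text
time: 7.03
tool_pos: [0.3808, 0.0513, 0.124]
tool_rot: [-3.14, -0.004, 2.304]
contact_force: [-1.5, 0.9, -0.7]
opening: 0.0004
```

jog_arm:
  deltas: [-0.35, 0.85, 0, 0, 0, 0, -0.35, 0.85, 0, 0, 0, 0, -0.35, 0.85, 0, 0, 0, 0]

```text
time: 7.28
tool_pos: [0.3465, 0.1358, 0.1243]
tool_rot: [-3.14, -0.002, 2.305]
contact_force: [-0.7, -0.7, -0.8]
opening: 0.0005
```

jog_arm:
  deltas: [-0.35, 0.85, 0, 0, 0, 0, -0.35, 0.85, 0, 0, 0, 0, -0.35, 0.85, 0, 0, 0, 0, -0.35, 0.85, 0, 0, 0, 0]

```text
time: 7.62
tool_pos: [0.3134, 0.2191, 0.1244]
tool_rot: [-3.141, -0.0, 2.307]
contact_force: [0.6, -0.8, -1.0]
opening: 0.0003
```

```bash
python3 -c "
from h import *
rep()"
```

```text
size [ 34. 279.] c [430.  85.] dir 132.0 theta_bay 34.1 bay: c [-117.  121.] A [-195.  237.] B [-38.   5.] worldA [337. 189.] B [524. -19.]
tcp [314.1 217.8 124.4] bay [-214.  268.] yaw 132.1 q [ 0.41  0.24  2.05 -0.    0.86 -0.33] t 7.6667
```

jog_arm:
  deltas: [-0.015, -0.013, -0.33, 0, 0, 0, -0.015, -0.013, -0.66, 0, 0, 0, -0.015, -0.013, -0.9, 0, 0, 0, -0.015, -0.013, -1.0, 0, 0, 0, -0.015, -0.013, -1.0, 0, 0, 0]

```text
time: 8.08
tool_pos: [0.3124, 0.214, 0.0227]
tool_rot: [-3.137, -0.001, 2.3]
contact_force: [0.3, -0.0, 0.4]
opening: 0.0003
```

jog_arm:
  deltas: [0.053, -0.06, 0, 0, 0, 0, 0.107, -0.119, 0, 0, 0, 0, 0.16, -0.179, 0, 0, 0, 0, 0.214, -0.238, 0, 0, 0, 0, 0.267, -0.298, 0, 0, 0, 0]

```text
time: 8.5
tool_pos: [0.3409, 0.1854, 0.0254]
tool_rot: [3.14, 0.001, 2.301]
contact_force: [-0.7, 0.8, 1.3]
opening: 0.0007
```

jog_arm:
  deltas: [0.053, -0.06, 0, 0, 0, 0, 0.107, -0.119, 0, 0, 0, 0, 0.16, -0.179, 0, 0, 0, 0, 0.214, -0.238, 0, 0, 0, 0, 0.267, -0.298, 0, 0, 0, 0]

```text
time: 8.92
tool_pos: [0.367, 0.1557, 0.0247]
tool_rot: [-3.142, -0.0, 2.302]
contact_force: [-1.5, 1.2, 1.2]
opening: 0.0007
```

```bash
python3 -c "
from h import *
im=rep()
cv2.imwrite('pics/c5.png',cv2.resize(im[125:325,180:380],None,fx=2.5,fy=2.5)[:,:,::-1])"
```

```text
size [ 36. 263.] c [473.  37.] dir 131.9 theta_bay 34.0 bay: c [-81.  68.] A [-159.  184.] B [ -2. -48.] worldA [380. 141.] B [567. -67.]
tcp [368.2 155.2  24.8] bay [-169.  199.] yaw 131.8 q [ 0.21  0.46  2.11 -0.    0.57 -0.52] t 8.9667
```

View pics/c5.png

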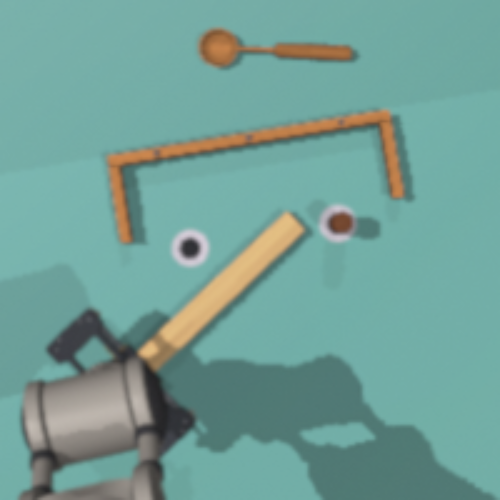

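The bar's leading end, at (290,220) in the crop, is heading just left of the post at (340,222) with about 9 mm of clearance. I'll keep pushing along the bar's axis.

jog_arm:
  deltas: [0.053, -0.06, 0, 0, 0, 0, 0.107, -0.119, 0, 0, 0, 0, 0.16, -0.179, 0, 0, 0, 0, 0.214, -0.238, 0, 0, 0, 0, 0.267, -0.298, 0, 0, 0, 0]

```text
time: 9.38
tool_pos: [0.3938, 0.1259, 0.0247]
tool_rot: [3.142, 0.0, 2.302]
contact_force: [-0.3, 0.4, 0.5]
opening: 0.0003
```

jog_arm:
  deltas: [0.053, -0.06, 0, 0, 0, 0, 0.107, -0.119, 0, 0, 0, 0, 0.16, -0.179, 0, 0, 0, 0, 0.214, -0.238, 0, 0, 0, 0, 0.267, -0.298, 0, 0, 0, 0]

```text
time: 9.8
tool_pos: [0.4204, 0.0961, 0.0247]
tool_rot: [3.141, 0.0, 2.301]
contact_force: [-0.1, 1.1, 0.2]
opening: 0.0002
```

```bash
python3 -c "
from h import *
rep()"
```

```text
size [ 36. 259.] c [528. -24.] dir 131.9 theta_bay 34.1 bay: c [-35.  -0.] A [-113.  116.] B [  43. -116.] worldA [434.  80.] B [ 621. -128.]
tcp [421.8  95.4  24.9] bay [-124.  133.] yaw 131.8 q [ 0.04  0.5   2.02 -0.    0.62 -0.68] t 9.85
```

jog_arm:
  deltas: [0.05, -0.055, 0, 0, 0, 0, 0.1, -0.11, 0, 0, 0, 0, 0.15, -0.165, 0, 0, 0, 0, 0.2, -0.22, 0, 0, 0, 0, 0.234, -0.26, 0, 0, 0, 0]

```text
time: 10.27
tool_pos: [0.4441, 0.0701, 0.0248]
tool_rot: [3.141, 0.0, 2.301]
contact_force: [-1.1, 0.7, 0.3]
opening: 0.0002
```

jog_arm:
  deltas: [-0.27, 0.3, 0, 0, 0, 0, -0.27, 0.3, 0, 0, 0, 0]

```text
time: 10.43
tool_pos: [0.4123, 0.1022, 0.0242]
tool_rot: [-3.138, -0.004, 2.301]
contact_force: [-1.5, -0.3, -0.3]
opening: 0.0005
```

```bash
python3 -c "
from h import *
rep()"
```

```text
size [ 36. 277.] c [545. -45.] dir 131.4 theta_bay 33.5 bay: c [-21. -23.] A [-98.  93.] B [  57. -140.] worldA [453.  60.] B [ 638. -150.]
tcp [414.2 101.6  24.5] bay [-131.  140.] yaw 132.0 q [ 0.06  0.49  2.03  0.    0.62 -0.67] t 10.4833
```

jog_arm:
  deltas: [-0.22, -0.2, 0, 0, 0, 0, -0.45, -0.4, 0, 0, 0, 0, -0.45, -0.4, 0, 0, 0, 0]

```text
time: 10.73
tool_pos: [0.3668, 0.0591, 0.0243]
tool_rot: [-3.137, -0.004, 2.301]
contact_force: [-1.5, 0.1, 0.0]
opening: 0.0004
```

jog_arm:
  deltas: [0.22, -0.22, 0, 0, 0, 0, 0.45, -0.44, 0, 0, 0, 0, 0.7, -0.66, 0, 0, 0, 0, 0.92, -0.86, 0, 0, 0, 0, 0.92, -0.86, 0, 0, 0, 0]

```text
time: 11.15
tool_pos: [0.4693, -0.0294, 0.0255]
tool_rot: [3.137, 0.007, 2.299]
contact_force: [0.4, -0.9, 0.5]
opening: 0.0001
```

```bash
python3 -c "
from h import *
rep()"
```

```text
size [ 34. 169.] c [582. -85.] dir 131.8 theta_bay 33.9 bay: c [ 10. -68.] A [-68.  48.] B [  88. -184.] worldA [488.  19.] B [ 675. -190.]
tcp [466.2 -27.6  25. ] bay [-97.   5.] yaw 131.7 q [-0.22  0.54  1.93 -0.    0.67 -0.95] t 11.2
```

jog_arm:
  deltas: [0.045, 0.04, 0, 0, 0, 0, 0.09, 0.08, 0, 0, 0, 0]

```text
time: 11.37
tool_pos: [0.4717, -0.0167, 0.0245]
tool_rot: [-3.141, -0.001, 2.301]
contact_force: [-0.9, 0.4, 0.3]
opening: 0.0005
```

jog_arm:
  deltas: [0.037, 0.028, 0, 0, 0, -0.019, 0.074, 0.056, 0, 0, 0, -0.037, 0.112, 0.085, 0, 0, 0, -0.056, 0.149, 0.113, 0, 0, 0, -0.074, 0.186, 0.141, 0, 0, 0, -0.093]

```text
time: 11.78
tool_pos: [0.4903, -0.0017, 0.0247]
tool_rot: [-3.141, -0.001, 2.156]
contact_force: [-0.9, 0.1, -0.1]
opening: 0.0005
```

jog_arm:
  deltas: [0.041, 0.023, 0, 0, 0, -0.019, 0.082, 0.045, 0, 0, 0, -0.037, 0.123, 0.068, 0, 0, 0, -0.056, 0.164, 0.09, 0, 0, 0, -0.074, 0.205, 0.113, 0, 0, 0, -0.093]

```text
time: 12.2
tool_pos: [0.5108, 0.0097, 0.0247]
tool_rot: [-3.141, -0.001, 2.01]
contact_force: [-0.8, -0.6, -0.3]
opening: 0.0005
```

```bash
python3 -c "
from h import *
im=rep()
cv2.imwrite('pics/c6.png',cv2.resize(im[125:325,180:380],None,fx=2.5,fy=2.5)[:,:,::-1])"
```

```text
size [ 34. 174.] c [600. -81.] dir 119.7 theta_bay 21.9 bay: c [ 28. -67.] A [-24.  63.] B [  80. -197.] worldA [530.  40.] B [ 669. -203.]
tcp [511.7   9.9  24.8] bay [-46.  36.] yaw 115.0 q [-0.13  0.59  1.8   0.    0.74 -0.57] t 12.25
```

View pics/c6.png

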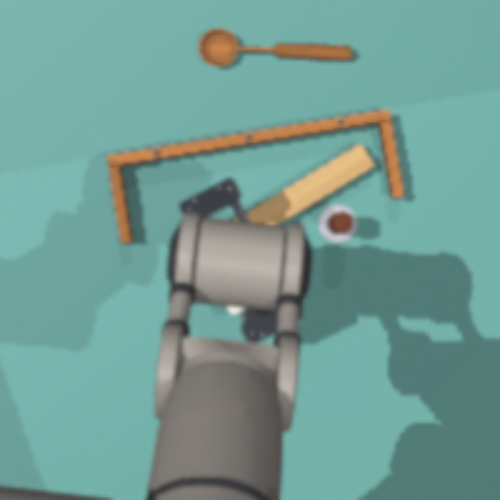

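jog_arm:
  deltas: [0.044, 0.016, 0, 0, 0, -0.015, 0.088, 0.033, 0, 0, 0, -0.03, 0.131, 0.05, 0, 0, 0, -0.045, 0.175, 0.066, 0, 0, 0, -0.06, 0.219, 0.082, 0, 0, 0, -0.075]

```text
time: 12.67
tool_pos: [0.5326, 0.0176, 0.0247]
tool_rot: [-3.14, -0.001, 1.893]
contact_force: [-2.0, 0.1, 1.0]
opening: 0.0003
```

jog_arm:
  deltas: [0.046, 0.012, 0, 0, 0, -0.015, 0.092, 0.024, 0, 0, 0, -0.03, 0.138, 0.036, 0, 0, 0, -0.045, 0.184, 0.048, 0, 0, 0, -0.06, 0.229, 0.06, 0, 0, 0, -0.075]

```text
time: 13.08
tool_pos: [0.5555, 0.0236, 0.0247]
tool_rot: [-3.14, -0.0, 1.775]
contact_force: [-1.6, 0.2, 0.9]
opening: 0.0005
```

```bash
python3 -c "
from h import *
im=rep()"
```

```text
size [ 35. 150.] c [626. -97.] dir 106.8 theta_bay 9.0 bay: c [ 52. -86.] A [30. 53.] B [  74. -224.] worldA [585.  37.] B [ 666. -231.]
tcp [556.5  23.7  24.8] bay [-0. 43.] yaw 101.6 q [-0.1   0.65  1.67  0.    0.82 -0.3 ] t 13.1333
```

jog_arm:
  deltas: [0.046, 0.01, 0, 0, 0, -0.01, 0.092, 0.02, 0, 0, 0, -0.02, 0.138, 0.03, 0, 0, 0, -0.03, 0.184, 0.04, 0, 0, 0, -0.04, 0.23, 0.05, 0, 0, 0, -0.04]

```text
time: 13.55
tool_pos: [0.5796, 0.0275, 0.0247]
tool_rot: [3.141, 0.0, 1.71]
contact_force: [-0.6, 0.5, 0.2]
opening: 0.0007
```

```bash
python3 -c "
from h import *
im=rep()"
```

```text
size [ 35. 126.] c [ 637. -111.] dir 99.7 theta_bay 1.9 bay: c [  61. -101.] A [56. 38.] B [  66. -241.] worldA [613.  27.] B [ 660. -249.]
tcp [580.6  27.5  24.8] bay [24. 44.] yaw 98.0 q [-0.08  0.68  1.6   0.    0.86 -0.22] t 13.6
```

jog_arm:
  deltas: [-0.12, -0.016, 0, 0, 0, 0, -0.1, -0.2, 0, 0, 0, 0, -0.06, -0.45, 0, 0, 0, 0, -0.03, -0.666, 0, 0, 0, 0, -0.03, -0.666, 0, 0, 0, 0]

```text
time: 14.02
tool_pos: [0.5775, -0.0429, 0.0249]
tool_rot: [3.139, 0.002, 1.708]
contact_force: [-0.5, 0.3, 0.2]
opening: 0.0004
```

jog_arm:
  deltas: [0.05, 0.007, 0, 0, 0, 0, 0.1, 0.014, 0, 0, 0, 0, 0.15, 0.02, 0, 0, 0, 0, 0.19, 0.026, 0, 0, 0, 0, 0.23, 0.031, 0, 0, 0, 0]

```text
time: 14.43
tool_pos: [0.5994, -0.0352, 0.0247]
tool_rot: [-3.141, -0.0, 1.712]
contact_force: [-2.0, -0.0, 0.8]
opening: 0.0005
```

```bash
python3 -c "
from h import *
im=rep()"
```

```text
size [33. 62.] c [614.  73.] dir 99.7 theta_bay 1.9 bay: c [63. 84.] A [ 59. 224.] B [ 68. -56.] worldA [590. 211.] B [637. -65.]
tcp [600.2 -35.3  24.8] bay [ 35. -21.] yaw 98.1 q [-0.19  0.71  1.54  0.    0.89 -0.33] t 14.4833
```

jog_arm:
  deltas: [0.03, 0.004, 0, 0, 0, 0, 0.06, 0.008, 0, 0, 0, 0, 0.09, 0.012, 0, 0, 0, 0, 0.11, 0.015, 0, 0, 0, 0, 0.13, 0.018, 0, 0, 0, 0]

```text
time: 14.9
tool_pos: [0.6124, -0.0344, 0.0247]
tool_rot: [-3.142, 0.0, 1.711]
contact_force: [-2.5, -0.1, 1.2]
opening: 0.0002
```

jog_arm:
  deltas: [0.01, 0.001, 0, 0, 0, 0, 0.02, 0.003, 0, 0, 0, 0, 0.03, 0.004, 0, 0, 0, 0]

```text
time: 15.15
tool_pos: [0.6151, -0.0339, 0.0247]
tool_rot: [-3.141, -0.0, 1.711]
contact_force: [-0.3, 0.2, 0.6]
opening: 0.0007
```

```bash
python3 -c "
from h import *
im=rep()"
```

```text
size [35. 60.] c [633.  76.] dir 97.8 theta_bay 0.0 bay: c [83. 84.] A [ 83. 224.] B [ 83. -56.] worldA [614. 215.] B [653. -63.]
tcp [615.3 -34.   24.7] bay [ 50. -22.] yaw 98.0 q [-0.18  0.73  1.49  0.    0.92 -0.32] t 15.2
```

jog_arm:
  deltas: [0.01, 0.001, 0, 0, 0, 0, 0.02, 0.003, 0, 0, 0, 0, 0.02, 0.003, 0, 0, 0, 0]

```text
time: 15.45
tool_pos: [0.6156, -0.0338, 0.0246]
tool_rot: [-3.138, -0.0, 1.711]
contact_force: [-7.8, -1.3, 4.6]
opening: 0.0004
```

The bar is against the back board, with 7.8 N of reaction. I'll retreat, lift clear and check.

jog_arm:
  deltas: [-0.1, -0.014, 0, 0, 0, 0, -0.3, -0.04, 0, 0, 0, 0, -0.3, -0.04, 0.3, 0, 0, 0, -0.3, -0.04, 0.7, 0, 0, 0, -0.3, -0.04, 1.0, 0, 0, 0]

```text
time: 15.87
tool_pos: [0.5877, -0.0379, 0.1269]
tool_rot: [3.14, 0.001, 1.711]
contact_force: [1.9, 0.2, 0.5]
opening: 0.0005
```

jog_arm:
  deltas: [-0.4, -0.1, 0.3, 0, 0, 0, -0.8, -0.2, 0.6, 0, 0, 0, -1, -0.3, 1, 0, 0, 0, -1, -0.3, 1, 0, 0, 0]

```text
time: 16.2
tool_pos: [0.4861, -0.0684, 0.2281]
tool_rot: [3.138, 0.002, 1.711]
contact_force: [1.2, -0.6, 0.3]
opening: 0.0003
```

jog_arm:
  deltas: [-0.3, -0.4, 0, 0, 0, 0, -0.6, -0.8, 0, 0, 0, 0, -0.8, -1.0, 0, 0, 0, 0, -0.8, -1.0, 0, 0, 0, 0, -0.8, -1.0, 0, 0, 0, 0]

```text
time: 16.62
tool_pos: [0.4064, -0.1695, 0.2252]
tool_rot: [3.14, 0.001, 1.706]
contact_force: [0.5, 0.1, 0.8]
opening: 0.0002
```

```bash
python3 -c "
from h import *
im=rep()
cv2.imwrite('pics/c7.png',cv2.resize(im[125:325,180:380],None,fx=2.5,fy=2.5)[:,:,::-1])
h=cv2.cvtColor(im,cv2.COLOR_RGB2HSV)
im=robot.read_camera('scene')
cv2.imwrite('pics/s7.png',im[:,:,::-1])"
```

```text
size [ 36. 281.] c [649. -33.] dir 97.9 theta_bay 0.0 bay: c [ 84. -26.] A [ 83. 114.] B [  84. -166.] worldA [630. 106.] B [ 668. -172.]
tcp [ 407.3 -168.5  225.1] bay [-174. -127.] yaw 97.9 q [-0.57  0.2   1.76  0.    1.18 -0.7 ] t 16.6667
```

View pics/c7.png

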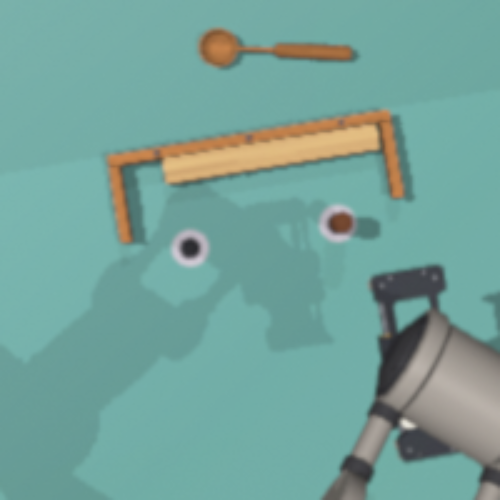

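View pics/s7.png

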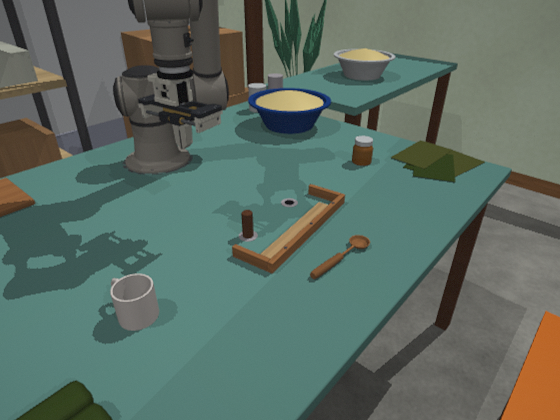

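Both views show the bar flat along the back board, from (163,170) to (380,138) in the crop. It is wholly inside the bay, and the mug, jar and spoon are at their original pixels. The arm is well clear, so I'm handing in.

```bash
python3 -c "
from cell import robot
print(robot.hand_in())"
```

```text
the job is handed in; nothing more can be done
None
```

The bar is put away: it lies wholly inside the bay, flat against the back board, and the job is handed in. I only ever pushed it along the table with the closed fingers:
- **Set-up:** I pushed it along its length, then angled it to about 34° to the bay.
- **Past the post:** I pushed its −y end in past the post and along behind it.
- **Home:** I swung the other end round and pressed the bar against the back board, with about 8 N of reaction.

In the last check, taken from the top camera, the bar's centre line is at bay x ≈ 84 mm, against 83 mm for home, and its angle to the back board is 0.0°. Its ends are at bay y ≈ +114 and −166 mm, so the −y end is only about 4 mm from its side board, roughly the limit of the measurement. By eye in both views, the mug, jar and spoon are where they started. The arm is clear of everything and the clock read about 17 s. No check failed, though partial occlusion by the arm meant I worked out some mid-task bar positions from the visible end alone.

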